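# Load the dish carrier under the leaf springs of the plate imager

## Robot

A 7-joint arm with a two-finger parallel gripper is mounted at the origin on the work surface. World frame = base frame: x ahead of the robot, y to its left, z up, the work surface at z = 0. Lengths are in m, angles in degrees, forces in N, time in s.
With the tool pointing down it reaches from about 0.35 to 0.9 m from the base axis. Payload 19.9 kg.
Tool frame: the origin (TCP) lies between the finger pads; the fingertips stand r.tips_ahead ahead of it and the grasp point (between the pads) lies 11 mm behind it (r.tips_ahead is the distance from the TCP to the fingertips, in m); z points along the fingers, x is the direction in which the jaws open and shut, and the axes are right-handed (so a half turn about z gives the same grasp; the last joint's range is limited). The gripper opens to 94 mm and grips with 3 to 60 N. Pads are 16 mm wide; open, the fingers measure 119 mm over their backs; the gripper's body (75 mm by 177 mm) begins 78 mm behind the grasp point.
Start: joints at [-74.456, 23.915, -0.59, 92.452, 0.269, 63.638, -3.037], TCP at [0.192, 0.595, 0.213] pointing down, gripper open.
Joint ranges: [-161.28, 161.28], [-22.2, 115.67], [-73.04, 71.86], [3.21, 147.25], [-68.34, 248.33], [10.77, 114.83], [-161.83, 161.83]. Speed limits (degrees/s): [108.29, 108.29, 136.94, 136.94, 172.46, 172.46, 172.46].

## Interface

Orientations are given as [roll, pitch, yaw] about the fixed x, y, z axes, in that order (R = Rz(yaw) Ry(pitch) Rx(roll)).
In Python, from station import r gives the robot as it stands.
- The arm moves only by the tool send_rows, never from a script. Its argument "series" is a list of rows, each a list of 3 entries, a list of its own where there are three numbers: the turn, a rotation vector about the world's x, y, z in rad, then the shift along the world's x, y, z in cm, then the opening, from 0 (shut) to 1 (fully open). A call has 1 to 20 rows; each row shifts and turns the commanded pose from where the row before left it; what a row does not reach is not made up. A row lasts 1/12 s, in which the tool goes at most 41.7 mm and 7.16 degrees, less where a joint would pass 70% of its speed; a pose out of reach is approached as far as the arm can. A call is refused whole if a number of a shift passes 4.17 or a number of a turn 0.125, either way. A call with a gripper value outside its range is refused whole. The fingers move at their own pace and stop on an object; "grip_force" is the grip in N (left out, the last holds). Time passes only in rows, so rows that do not move let the fingers close. It gives the time, the measured TCP pose, the force and the opening at its end, in the units of the state.
- r.read_state(): the state, without advancing time (a new reading comes with each control period).
- r.get_image(name): name is "scene" or "top" or "wrist"; returns a dict with "frame" (420x560x3 uint8, red, green, blue), "fx", "fy", "cx", "cy" (pixels), "dist_coeffs" ([k1, k2, p1, p2, k3] as OpenCV has them; the pictures are not rectified), "position" and "rotation" of the camera in the world; the wrist camera has in their place "T_tool_cam" (4x4, takes a point from camera to tool coordinates, whose origin is the TCP and whose axes are the tool frame's). Camera axes: x right, y down, z forward; pixel columns grow to the right and rows downward; lengths in m; the calibration is good to about 2 mm. A picture is of the moment at which its call begins: read the wrist's pose just before it. There is no depth.
- r.hand_in(): hands the job in, once; it reports no verdict.
Trained networks look in a picture, given as the dict that the camera call returned (one of the last four; its "shot" number tells which), for a name from the list of things; names that differ only in an ending like _2 or _b are one class to them, and where a whole thing is asked for, a point or a joint stands for the part that bears it (a point fixed in the world has none). Each returns a list of dicts, best first, with "score" (0 to 1); they miss things now and then, are a little off and sometimes report something else, mostly with a low value. They report only what shows in the picture. A call takes as long as a camera call. They do not tell look-alikes from the thing itself.
- r.find_in(picture, thing): "centre" ([x, y, z] in m, in world coordinates, good to about 4 mm: the middle of the surface that is visible of it).
- r.trace(picture, thing): "region" (420x560 bool, what is visible of it).
- r.tip_of(picture, thing): "centre" ([x, y, z] in m, in world coordinates, good to about 4 mm: a listed point, or the origin of a listed thing).
The state is a dict: "t": time; "q": joint angles; "qvel": joint speeds; "tau": joint torques, N m; "position": TCP position; "tool_rot": TCP orientation; "contact_force": force on the tool from outside, world axes, zero at the start; "wrist_torque": the same for the moment, N m; "grip_width": finger opening in m.
Only numpy, scipy, OpenCV 4.12 (cv2) and the standard library are available. Lean on these libraries where they do the work, as an engineer would, in place of code of your own. Each camera call takes 0.05 s, during which the arm holds its last target.

## Task

Without gripping or lifting anything, load the culture dish into the imaging bay. Press the black dish carrier down hard with your fingertips on its yellow pad, so that the blue sprung loading plate beneath it sinks, and keep pressing while you push the carrier along the track, under the two leaf springs, until it has gone so far into the bay that the loading plate springs up again behind it; then leave it there and back off. Keep your fingers off the glass dish, and leave the bottles and the dish stack beside the track where they stand.

Things in the scene. Friction and masses are not known exactly. Their poses are not given: they have to be found in the camera images.
- stage: Imaging stage fixed to the bench: white base 350 x 180 mm carrying a straight track. Origin on the bench surface, on the track's centre line, at the edge where the blue loading plate (x -152 to -2 mm) ends and the grey bay floor (x 0 to 133 mm, 24 mm above the bench) begins. x is the way the carrier is pushed, z up. Aluminium side rails: inner faces at y +-62 mm, top 47 mm above the bench.
- gate (a point): Centre of the gap between two dark steel hold-down ledges on the rails, on the centre line at stage x 13 mm, 45 mm above the bench (height of the ledges' underside). Ledges: stage x 3 to 23 mm, |y| 45 to 72 mm, top 54 mm above the bench. They overhang the carrier's side edges: a carrier not pressed down strikes them. Between them the track is open upward, 90 mm wide.
- stop (a point): Middle of the face of the grey end stop block at the far end of the bay: centre line, stage x 133 mm, on the bay floor 24 mm above the bench. The block is rigid, 144 mm wide, 24 mm thick, its top 54 mm above the bench. The carrier's front edge meets this face.
- loader (a joint): Blue sprung loading plate under the carrier, moving straight up and down: 0 = up (top 35 mm above the bench), 0.010 m = fully down on a rigid stop (top 25 mm above the bench). The spring pushes up with 7 N when up, 12 N when down: about 10 N on the carrier holds it down; 7 mm down or more passes the ledges. It rises by itself once the carrier has left it.
- leaf_left (a joint): Left (stage +y) leaf spring: steel strip 12 mm wide, 44 mm long, at stage y 47 to 59 mm, hinged at the ledge (stage x 24 mm, 48 mm above the bench), sloping down along +x to its tip (stage x 66 mm, 33 mm above the bench, 7 mm below the top of a carrier in the bay). rad: 0 = at rest, about 0.18 when riding on the carrier; presses with roughly 3.5 N and drags on it.
- leaf_right (a joint): Right (stage -y) leaf spring, the mirror image at stage y -59 to -47 mm, same values.
- carrier: Black dish carrier, a loose slab 130 (x) x 120 (y) x 16 (z) mm, 280 to 355 g with its dish, lying on the loading plate between the rails; slides easily (friction about 0.25). Origin at the centre of its underside, axes as the stage. Starts at stage x -82 to -68 mm; against the end stop it is at stage x 68 mm; it has cleared the loading plate beyond stage x 63 mm.
- pad (a point): Centre of the yellow press pad on the carrier's flat top, 39 mm behind the carrier's centre (carrier x -39 mm, z 16 mm). The pad is 44 mm (x) by 70 mm (y). Just ahead of it, at carrier x -16 to -8 mm, stands an orange push ridge 70 mm wide and 10 mm high: fingertips pressing on the pad can push forward against it.
- dish: Glass culture dish fixed in the carrier, 54 mm in diameter, 10 mm high, origin at the centre of its underside, 30 mm ahead of the carrier's centre. Must not be touched.
- reagent: Amber reagent bottle with blue cap, 52 mm in diameter, 95 mm high, standing loose beside the stage. Origin at the centre of its underside. Leave alone.
- dish_stack: Stack of four closed culture dishes (one rigid piece), 60 mm in diameter, 54 mm high, loose beside the stage. Origin at the centre of its underside. Leave alone.
- wash_bottle: White wash bottle with red cap and a thin spout, 60 mm in diameter, 140 mm high, loose beside the stage. Origin at the centre of its underside. Leave alone.
There are look-alikes about, which are no part of the job. There is more than one size of the carrier; the job needs the largest.

How it is judged (in metres and radians):
On the way, in this order (a step that is already met when the one before it is completed fails the run):
1. the carrier is pressed down by the fingers, the loading plate at least 6 mm down (value of joint loader above 0.006 m and contact force between the fingers and carrier above 4 N), for 0.1 s.
2. the carrier has been slid in under both leaf springs, which it has lifted (value of joint each of leaf_left, leaf_right above 0.08 rad and x of carrier in the frame of stage above -0.02 m), for 0.1 s.
At the end, for the whole second after the job is handed in: The carrier lies flat on the bay floor (within 3 mm in height), at least 60 mm into the stage's x, under both leaf springs, at rest, and the loading plate is up again behind it (within 2 mm) (x of carrier in the frame of stage above 0.06 m and z of carrier in the frame of stage between 0.02 and 0.027 m and angle between carrier's own z axis and vertical below 0.05 rad and value of joint loader below 0.002 m and value of joint each of leaf_left, leaf_right above 0.08 rad and linear speed of carrier below 0.01 m/s); the robot touches nothing.
It fails at once if the carrier is lifted (10 mm above its starting height) or tipped up (z of carrier in the frame of stage above 0.045 m or angle between carrier's own z axis and vertical above 0.25 rad).
It fails at once if the glass dish is touched by the robot (contact force between any of the fingers, the arm and dish above 2 N).
It fails at once if a bottle or the dish stack is moved more than 15 mm, or lifted (distance of any of reagent, dish_stack, wash_bottle from where it was at the start of the episode above 0.015 m).
It also fails if it takes over 42 s, if anything falls off the work surface, if the arm or the gripper's body presses on something with over 40 N, if the wrist force passes 120 N, or if a joint passes its speed limit or range.

## Working session

There is one attempt and no reset: what is moved stays moved. The work goes in short steps, Python scripts to look and compute and a tool call to move; the robot and the scene stay as the last step left them, time stands still between calls to the robot, and variables do not carry over. Pictures are saved under pics/ and viewed, and the job is handed in when it is done.

Besides the shell and the picture viewer there is one more tool, called after ">>>" by a JSON object that holds its "name" and its "arguments". send_rows: Moves the arm, as the interface text tells. Its arguments: {"type":"object","properties":{"series":{"type":"array","items":{"type":"array"}},"grip_force":{"type":"number"}},"required":["series"]}

```bash
mkdir -p pics; ls
python3 - <<'E'
from station import r
import cv2,numpy as np
np.set_printoptions(precision=4,suppress=True)
s=r.read_state();print(s, r.tips_ahead)
for n in ["scene","top"]:
    p=r.get_image(n);cv2.imwrite(f"pics/{n}1.png",p["frame"][:,:,::-1])
    print(n,p["position"],p["shot"])
    for t in ["stage","carrier","reagent","dish_stack","wash_bottle","loader","dish"]:
        print(t,[(np.round(d["centre"],4).tolist(),round(d["score"],2)) for d in r.find_in(p,t)])
    for t in ["stage","gate","stop","pad","carrier","dish","reagent","dish_stack","wash_bottle"]:
        print("tip",t,[(np.round(d["centre"],4).tolist(),round(d["score"],2)) for d in r.tip_of(p,t)])
E
```

```text
pics
{'t': 0.0, 'q': array([-74.456 ,  23.949 ,  -0.5897,  92.4844,   0.2691,  63.6389,
        -3.0363]), 'qvel': array([ 0.0132, -0.1273,  0.0605, -0.1429, -0.0323,  0.0392, -0.1077]), 'tau': array([ -0.0007, -85.127 ,   0.6383, -42.599 ,  -0.0488,   0.0188,
         0.0001]), 'position': array([0.1922, 0.5943, 0.2128]), 'tool_rot': array([179.9947,   0.0707,  72.0784]), 'contact_force': array([ 0.2436,  0.6273, -0.1171]), 'wrist_torque': array([-0.0411, -0.0203,  0.0599]), 'grip_width': 0.09415352593419139} 0.008
scene [1.0564 0.0705 0.9658] 1
stage [([0.6543, 0.0556, 0.0213], 0.69), ([0.5235, 0.0757, 0.0568], 0.52)]
carrier [([0.4198, 0.299, 0.0091], 0.92), ([0.3016, 0.1669, 0.0083], 0.89), ([0.5233, 0.0777, 0.0541], 0.71)]
reagent [([0.7456, 0.2143, 0.0613], 0.77)]
dish_stack [([0.6093, 0.2558, 0.0529], 0.78)]
wash_bottle [([0.5265, -0.1215, 0.0781], 0.95)]
loader [([0.4484, 0.083, 0.0407], 0.83)]
dish [([0.5494, 0.0685, 0.0615], 0.79), ([0.3187, 0.168, 0.0192], 0.67), ([0.3978, 0.2883, 0.01], 0.44)]
tip stage [([0.5807, 0.0664, -0.0024], 0.62)]
tip gate [([0.5977, 0.0618, 0.042
[... 1158 characters left out ...]
e [([0.594, 0.0627, 0.0462], 0.57), ([0.5454, 0.0732, 0.0497], 0.4), ([0.5855, 0.0659, 0.0001], 0.22)]
tip stop [([0.7111, 0.0333, 0.0259], 0.73)]
tip pad [([0.4389, 0.3158, 0.0107], 0.92), ([0.4765, 0.0889, 0.0571], 0.91), ([0.2694, 0.1723, 0.0087], 0.58)]
tip carrier [([0.2976, 0.167, 0.0023], 0.96), ([0.5175, 0.0759, 0.0345], 0.73), ([0.5843, 0.0623, -0.0018], 0.61), ([0.4171, 0.3036, -0.0008], 0.55)]
tip dish [([0.5406, 0.0712, 0.0492], 0.96), ([0.3962, 0.291, 0.0159], 0.76), ([0.3153, 0.1689, 0.0102], 0.52)]
tip reagent [([0.736, 0.2205, -0.0004], 0.67)]
tip dish_stack [([0.6039, 0.2557, 0.0012], 0.88), ([0.4786, 0.0895, 0.054], 0.35)]
tip wash_bottle [([0.512, -0.1314, -0.0015], 0.57)]
```

View pics/scene1.png

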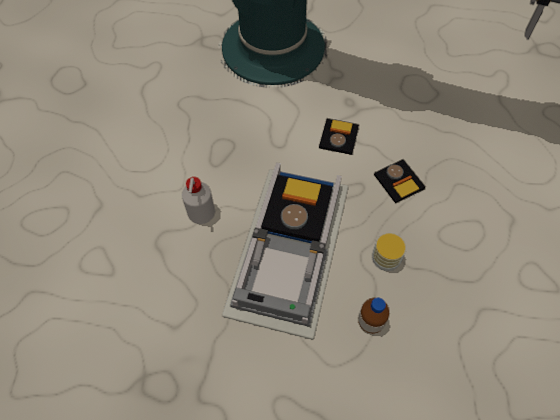

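View pics/top1.png

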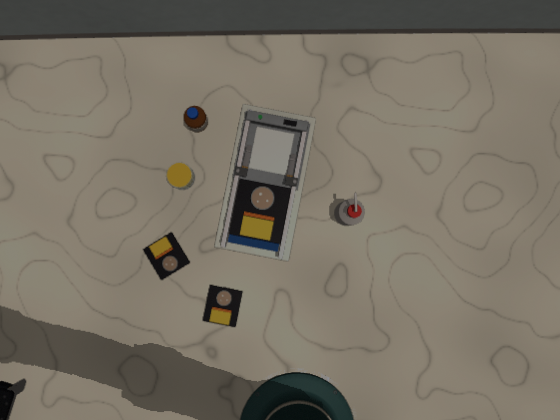

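Run:
```python
from station import r
import cv2,numpy as np
from scipy.optimize import least_squares
np.set_printoptions(precision=4,suppress=True)
T=[];
for n in ["top","scene","top","scene"]:
    p=r.get_image(n)
    for t,l in [("stage",(0,0,0)),("gate",(.013,0,.045)),("stop",(.133,0,.024))]:
        for d in r.tip_of(p,t):
            c=np.array(d["centre"])
            if abs(c[2]-l[2])<.01: T.append((l,c))
    for t in ["carrier","pad","dish"]:
        for d in r.tip_of(p,t):
            c=np.array(d["centre"])
            if abs(c[1]-.08)<.03 and c[2]>.028 and c[0]<.57: print(t,c); T.append(({"carrier":0,"pad":-.039,"dish":.03}[t],c))
def f(v):
    x,y,a,cx=v;o=[]
    for l,c in T:
        if not isinstance(l,tuple): l=(cx+l,0,0)
        w=np.array([x+l[0]*np.cos(a),y+l[0]*np.sin(a)]); o+=list(w-c[:2])
    return o
s=least_squares(f,[.58,.06,-.2,-.07],loss='soft_l1',f_scale=.004)
print(s.x,np.degrees(s.x[2]));print(np.array(f(s.x)).reshape(-1,2)*1000)
p=r.get_image("top")
im=cv2.resize(p["frame"][90:270,200:330,::-1],None,fx=4.3,fy=3.3,interpolation=cv2.INTER_CUBIC)
cv2.imwrite("pics/t2.png",im)
# overlay
im=p["frame"][:,:,::-1].copy(); K=np.array([[p["fx"],0,p["cx"]],[0,p["fy"],p["cy"]],[0,0,1]])
R=np.array(p["rotation"]);P=np.array(p["position"]);x,y,a,cx=s.x
def pr(L):
    L=np.array(L,float);W=np.c_[x+L[:,0]*np.cos(a)-L[:,1]*np.sin(a),y+L[:,0]*np.sin(a)+L[:,1]*np.cos(a),L[:,2]]
    rv=cv2.Rodrigues(R.T)[0];return cv2.projectPoints(W,rv,-R.T@P,K,np.array(p["dist_coeffs"]))[0][:,0]
big=cv2.resize(im[90:270,200:330],None,fx=3.3,fy=3.3,interpolation=cv2.INTER_CUBIC)
def poly(L,c): cv2.polylines(big,[np.int32(np.round(((pr(L)-[200,90])+.5)*3.3))],True,c,1)
poly([(cx-.065,-.06,.051),(cx+.065,-.06,.051),(cx+.065,.06,.051),(cx-.065,.06,.051)],(0,255,0))
poly([(cx-.061,-.035,.051),(cx-.017,-.035,.051),(cx-.017,.035,.051),(cx-.061,.035,.051)],(255,0,255))
poly([(.133,-.072,.054),(.157,-.072,.054),(.157,.072,.054),(.133,.072,.054)],(0,255,255))
poly([(.003,.045,.054),(.023,.045,.054),(.023,.072,.054),(.003,.072,.054)],(0,0,255))
poly([(.003,-.045,.054),(.023,-.045,.054),(.023,-.072,.054),(.003,-.072,.054)],(0,0,255))
cv2.imwrite("pics/t2.png",big)
```

```text
carrier [0.5175 0.0737 0.0365]
pad [0.4767 0.0889 0.0545]
dish [0.5428 0.0717 0.053 ]
carrier [0.5175 0.0752 0.036 ]
pad [0.475  0.0823 0.0528]
pad [0.518  0.0766 0.0386]
dish [0.5441 0.0708 0.0496]
carrier [0.5182 0.0758 0.0338]
pad [0.4744 0.0899 0.0532]
dish [0.5425 0.0701 0.0508]
carrier [0.5145 0.0761 0.0399]
carrier [0.4734 0.0801 0.0537]
pad [0.4731 0.0807 0.0534]
dish [0.5424 0.0686 0.0518]
[ 0.5827  0.0627 -0.209  -0.0696] -11.975560977194068
[[  -0.7209   -1.8414]
 [  -1.1038    1.8612]
 [   2.2845    0.2619]
 [  -2.9012    3.3992]
 [  -0.2525   -3.7085]
 [   1.1458   -0.8256]
 [   0.5791   -4.1414]
 [  -0.6038   -4.3388]
 [  -2.8155    3.7619]
 [  -2.9012    1.8992]
 [   1.4475    2.8915]
 [ -41.5525    8.5915]
 [  -0.1542    0.0744]
 [  -0.9209   -1.8414]
 [-154.6209 -157.0414]
 [   2.1962   -0.8388]
 [   1.4845    1.1619]
 [  -3.6012    1.2992]
 [   2.0475   -4.7085]
 [   1.4458    0.7744]
 [   3.1791   -3.4414]
 [  -2.7038    0.4612]
 [   1.5845    1.0619]
 [   0.0988    0.9992]
 [  41.1988   -3.0008]
 [   3.3475    4.4915]
 [   1.5458    2.2744]]Traceback (most recent call last):
  File "<stdin>", line 35, in <module>
  File "<stdin>", line 34, in poly
  File "<stdin>", line 32, in pr
cv2.error: OpenCV(4.12.0) /io/opencv/modules/calib3d/src/calibration_base.cpp:582: error: (-5:Bad argument) tvec must be 1x3 or 3x1 floating-point array in function 'projectPoints'
```

View pics/t2.png

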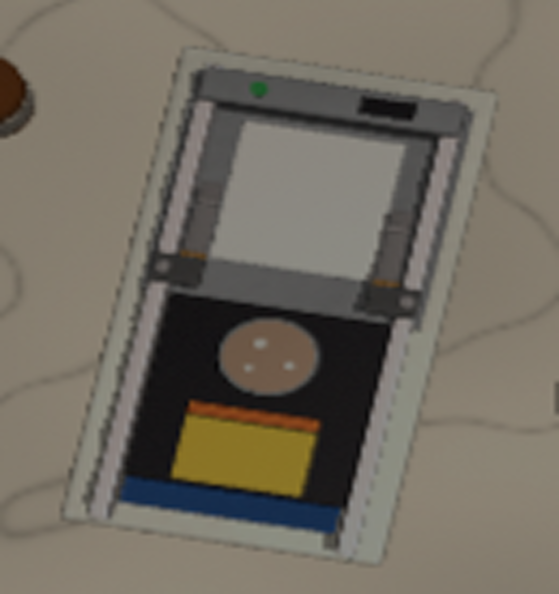

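```bash
cat > ov.py <<'E'
import cv2,numpy as np
def overlay(p,x,y,a,cx,fn,zc=.051,box=(90,270,200,330),k=3.3):
    im=p["frame"][:,:,::-1].copy(); K=np.array([[p["fx"],0,p["cx"]],[0,p["fy"],p["cy"]],[0,0,1]],float)
    R=np.array(p["rotation"],float);P=np.array(p["position"],float)
    rv=cv2.Rodrigues(R.T)[0]; tv=(-R.T@P).reshape(3,1)
    def pr(L):
        L=np.array(L,float);W=np.c_[x+L[:,0]*np.cos(a)-L[:,1]*np.sin(a),y+L[:,0]*np.sin(a)+L[:,1]*np.cos(a),L[:,2]]
        return cv2.projectPoints(W.reshape(-1,1,3),rv,tv,K,np.array(p["dist_coeffs"],float))[0][:,0]
    big=cv2.resize(im[box[0]:box[1],box[2]:box[3]],None,fx=k,fy=k,interpolation=cv2.INTER_CUBIC)
    def rect(x0,x1,y0,y1,z,c): cv2.polylines(big,[np.int32(np.round((pr([(x0,y0,z),(x1,y0,z),(x1,y1,z),(x0,y1,z)])-[box[2],box[0]]+.5)*k))],True,c,1)
    rect(cx-.065,cx+.065,-.06,.06,zc,(0,255,0)); rect(cx-.061,cx-.017,-.035,.035,zc,(255,0,255))
    rect(.133,.157,-.072,.072,.054,(0,255,255)); rect(.003,.023,.045,.072,.054,(0,0,255)); rect(.003,.023,-.072,-.045,.054,(0,0,255))
    cv2.imwrite(fn,big)
E
python3 - <<'E'
from station import r
from ov import *
p=r.get_image("top"); print(np.array(p["position"]).shape,np.array(p["rotation"]).shape)
overlay(p,.5827,.0627,-.209,-.0696,"pics/o1.png")
E
```

```text
(3,) (3,)Traceback (most recent call last):
  File "<stdin>", line 4, in <module>
  File "ov.py", line 5, in overlay
    rv=cv2.Rodrigues(R.T)[0]; tv=(-R.T@P).reshape(3,1)
                                 ~~~~~~~~~~~~~~~~^^^^^
ValueError: cannot reshape array of size 1 into shape (3,1)
```

Camera rotation is rpy in degrees.

```bash
sed -i 's/R=np.array(p\["rotation"\],float)/R=Rotation.from_euler("xyz",p["rotation"],degrees=True).as_matrix()/; 1a from scipy.spatial.transform import Rotation' ov.py
python3 - <<'E'
from station import r
from ov import *
p=r.get_image("top"); print(p["rotation"])
overlay(p,.5827,.0627,-.209,-.0696,"pics/o1.png")
E
```

```text
[-176.81348756   -0.86784131  -91.14115957]
```

View pics/o1.png

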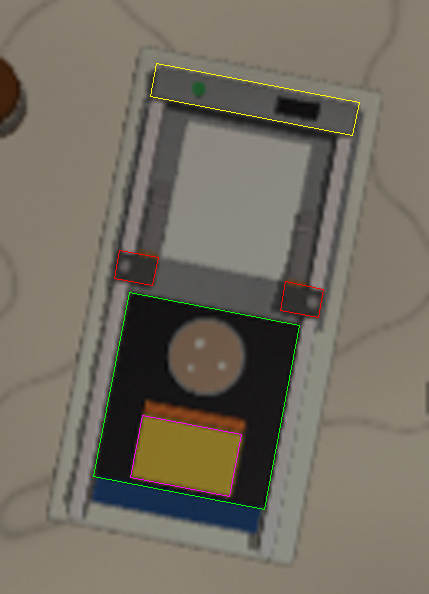

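>>> {"name": "send_rows", "arguments": {"series": [[[0,0,0.007],[1.0,-1.7,0],0.35],[[0,0,0.007],[1.9,-3.4,0],0.35],[[0,0,0.007],[1.9,-3.4,0],0.35],[[0,0,0.007],[1.9,-3.4,0],0.35],[[0,0,0.007],[1.9,-3.4,0],0.35],[[0,0,0.007],[1.9,-3.4,0],0.35],[[0,0,0.007],[1.9,-3.4,0],0.35],[[0,0,0.007],[1.9,-3.4,0],0.35],[[0,0,0.007],[1.9,-3.4,0],0.35],[[0,0,0.007],[1.9,-3.4,0],0.35],[[0,0,0.007],[1.9,-3.4,0],0.35],[[0,0,0.007],[1.9,-3.4,0],0.35],[[0,0,0.007],[1.9,-3.4,0],0.35],[[0,0,0.007],[1.9,-3.4,0],0.35],[[0,0,0.007],[1.9,-3.4,0],0.35],[[0,0,0],[1.2,-1.8,0],0.35],[[0,0,0],[0,0,0],0.35]]}}

```text
t: 4.67
position: [0.4822, 0.0793, 0.2137]
tool_rot: [179.9, 0.0, 77.8]
contact_force: [-0.1, -0.1, -0.1]
grip_width: 0.033
```

Run:
```python
from station import r
import cv2,numpy as np
np.set_printoptions(precision=4,suppress=True)
s=r.read_state();print(s["t"],s["position"],s["tool_rot"])
p=r.get_image("wrist");cv2.imwrite("pics/w1.png",p["frame"][:,:,::-1])
for t in ["pad","carrier","dish","gate","stop","stage"]:
    print(t,[(d["centre"],round(d["score"],2)) for d in r.tip_of(p,t)])
print(r.read_state()["t"])
```

```text
4.6667 [0.4822 0.0793 0.2137] [179.9231   0.0463  77.7682]
pad [([0.4397, 0.3093, 0.012], 0.89), ([0.4813, 0.0849, 0.0518], 0.84)]
carrier [([0.5184, 0.0756, 0.0342], 0.93), ([0.7096, 0.0381, 0.0224], 0.71), ([0.2936, 0.1697, 0.0021], 0.68), ([0.4141, 0.3009, -0.0021], 0.66), ([0.5133, -0.1274, 0.0023], 0.63)]
dish [([0.3138, 0.162, 0.0119], 0.74), ([0.3961, 0.2918, 0.0098], 0.61)]
gate [([0.5962, 0.0596, 0.0477], 0.74), ([0.5985, 0.2549, 0.0003], 0.52)]
stop [([0.7102, 0.0361, 0.022], 0.88), ([0.5129, 0.0742, 0.038], 0.72)]
stage []
5.0167
```

View pics/w1.png

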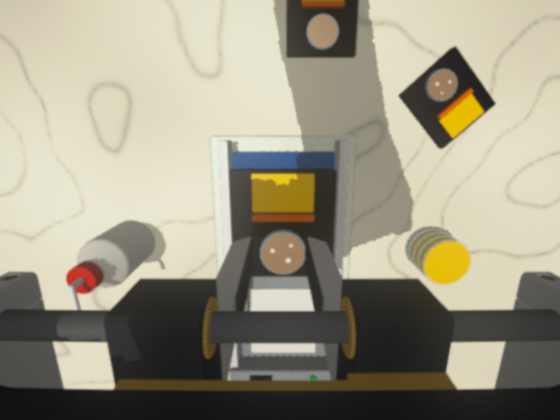

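>>> {"name": "send_rows", "arguments": {"series": [[[0,0,0.004],[0,0.5,-1],0.35],[[0,0,0],[0,0,-2.5],0.35],[[0,0,0],[0,0,-2.5],0.35],[[0,0,0],[0,0,-2.5],0.35],[[0,0,0],[0,0,-2.5],0.35],[[0,0,0],[0,0,-2.0],0.35],[[0,0,0],[0,0,-0.9],0.35],[[0,0,0],[0,0,0],0.35]]}}

```text
t: 5.68
position: [0.479, 0.0888, 0.0725]
tool_rot: [-179.8, 0.1, 78.4]
contact_force: [-0.4, 0.0, -0.1]
grip_width: 0.0329
```

Run:
```python
from station import r
import cv2,numpy as np
p=r.get_image("scene");cv2.imwrite("pics/s3.png",cv2.resize(p["frame"][140:340,180:400,::-1],None,fx=3,fy=3,interpolation=cv2.INTER_CUBIC))
```

```text
(no output)
```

View pics/s3.png

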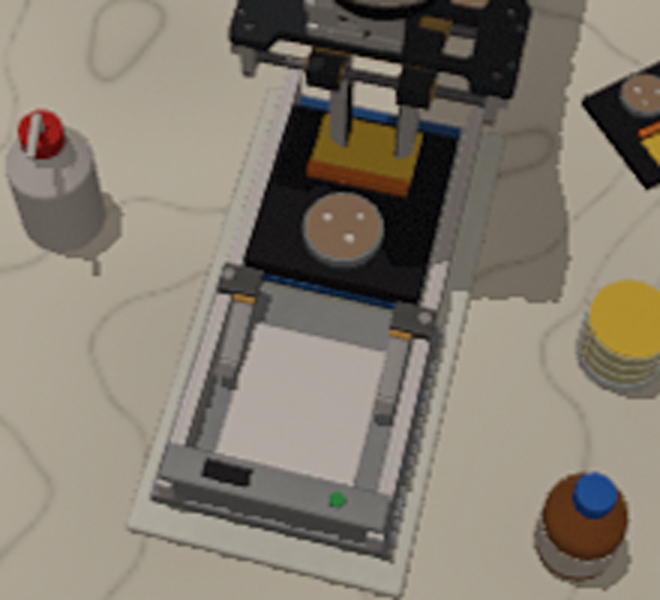

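>>> {"name": "send_rows", "arguments": {"series": [[[0,0,-0.005],[0,-0.4,0],0.35],[[0,0,0],[0,0,-0.5],0.35],[[0,0,0],[0,0,-0.5],0.35],[[0,0,0],[0,0,-0.3],0.35],[[0,0,0],[0,0,-0.3],0.35],[[0,0,0],[0,0,-0.2],0.35],[[0,0,0],[0,0,0],0.35]]}}

```text
t: 6.32
position: [0.4804, 0.0847, 0.0563]
tool_rot: [180.0, -0.0, 78.0]
contact_force: [-1.5, 0.6, 4.3]
grip_width: 0.0327
```

>>> {"name": "send_rows", "arguments": {"series": [[[0,0,0],[0,0,-0.2],0.35],[[0,0,0],[0,0,-0.2],0.35],[[0,0,0],[0,0,-0.2],0.35],[[0,0,0],[0,0,-0.2],0.35],[[0,0,0],[0,0,0],0.35],[[0,0,0],[0,0,0],0.35]]}}

```text
t: 6.82
position: [0.4807, 0.0848, 0.0491]
tool_rot: [180.0, -0.0, 78.0]
contact_force: [-4.0, -1.5, 17.7]
grip_width: 0.0329
```

>>> {"name": "send_rows", "arguments": {"series": [[[0,0,0],[0,0,-0.2],0.35],[[0,0,0],[0,0,0],0.35],[[0,0,0],[0.2,-0.04,0],0.35],[[0,0,0],[0.29,-0.06,0],0.35],[[0,0,0],[0.39,-0.08,0],0.35],[[0,0,0],[0.39,-0.08,0],0.35],[[0,0,0],[0.39,-0.08,0],0.35],[[0,0,0],[0,0,0],0.35]]}}

```text
t: 7.48
position: [0.4991, 0.082, 0.0489]
tool_rot: [179.8, -0.2, 78.0]
contact_force: [-8.1, 1.7, 47.2]
grip_width: 0.0326
```

>>> {"name": "send_rows", "arguments": {"series": [[[0,0,0],[0.39,-0.08,0.1],0.35],[[0,0,0],[0.39,-0.1,0],0.35],[[0,0,0],[0.39,-0.1,0],0.35],[[0,0,0],[0.39,-0.1,0],0.35],[[0,0,0],[0.39,-0.1,0],0.35],[[0,0,0],[0,0,0],0.35]]}}

```text
t: 7.98
position: [0.5181, 0.0769, 0.049]
tool_rot: [179.9, -0.1, 78.0]
contact_force: [-2.1, 1.0, 28.4]
grip_width: 0.0329
```

```bash
cat > look.py <<'E'
from station import r
import cv2,sys
p=r.get_image("scene");cv2.imwrite(f"pics/{sys.argv[1]}.png",cv2.resize(p["frame"][140:340,180:400,::-1],None,fx=3,fy=3,interpolation=cv2.INTER_CUBIC))
for t in ["carrier","pad"]: print(t,[(d["centre"].round(4) if hasattr(d["centre"],'round') else d["centre"],round(d["score"],2)) for d in r.tip_of(p,t)])
E
python3 look.py s4
```

```text
carrier [([0.4175, 0.3021, -0.0023], 0.85), ([0.2973, 0.1693, 0.0016], 0.78), ([0.5533, 0.0696, 0.0295], 0.64), ([0.7344, 0.2171, -0.0021], 0.54)]
pad [([0.4392, 0.3083, 0.0111], 0.96), ([0.5104, 0.0733, 0.0418], 0.71), ([0.2671, 0.1729, 0.0128], 0.68)]
```

View pics/s4.png

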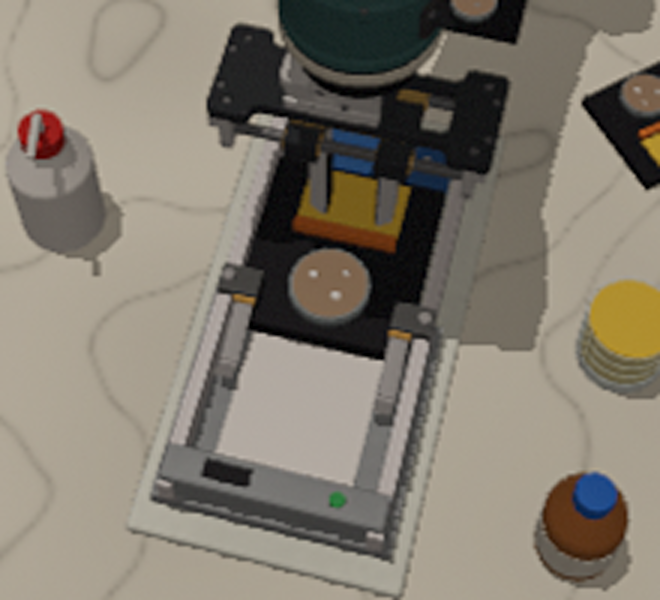

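>>> {"name": "send_rows", "arguments": {"series": [[[0,0,0],[0.39,-0.08,0],0.35],[[0,0,0],[0.39,-0.08,0],0.35],[[0,0,0],[0.39,-0.08,0],0.35],[[0,0,0],[0.39,-0.08,0],0.35],[[0,0,0],[0.39,-0.08,0],0.35],[[0,0,0],[0.39,-0.08,0],0.35],[[0,0,0],[0.39,-0.08,0],0.35],[[0,0,0],[0.39,-0.08,0],0.35],[[0,0,0],[0,0,0],0.35]]}}

```text
t: 8.88
position: [0.5483, 0.0706, 0.0488]
tool_rot: [180.0, -0.1, 78.0]
contact_force: [-9.0, 2.2, 28.9]
grip_width: 0.033
```

```bash
python3 look.py s5
```

```text
carrier [([0.5823, 0.0619, 0.0263], 0.81), ([0.2925, 0.17, -0.0006], 0.63)]
pad [([0.5432, 0.0703, 0.0438], 0.8), ([0.2661, 0.1728, 0.0134], 0.65), ([0.4384, 0.308, 0.0121], 0.56)]
```

View pics/s5.png

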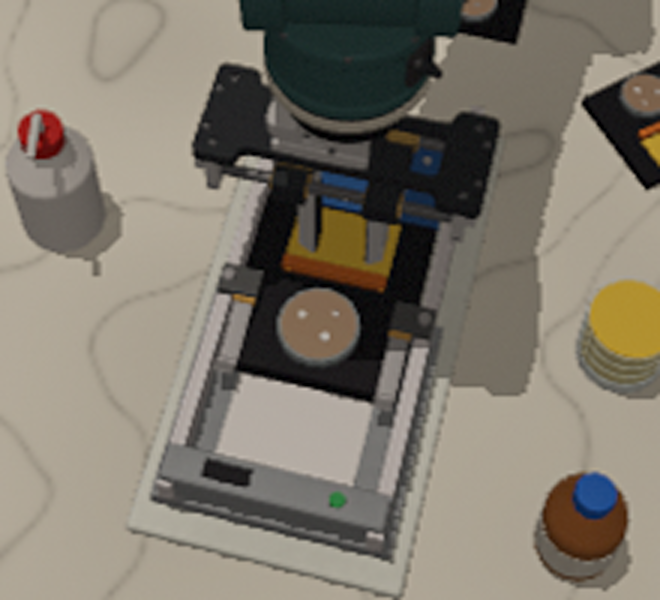

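>>> {"name": "send_rows", "arguments": {"series": [[[0,0,0],[0.39,-0.08,0],0.35],[[0,0,0],[0.39,-0.08,0],0.35],[[0,0,0],[0.39,-0.08,0],0.35],[[0,0,0],[0.39,-0.08,0],0.35],[[0,0,0],[0.39,-0.08,0],0.35],[[0,0,0],[0.39,-0.08,0],0.35],[[0,0,0],[0.39,-0.08,0],0.35],[[0,0,0],[0.39,-0.08,0],0.35],[[0,0,0],[0.39,-0.08,0],0.35],[[0,0,0],[0,0,0],0.35]]}}

```text
t: 9.87
position: [0.5837, 0.0633, 0.0488]
tool_rot: [179.9, -0.1, 78.0]
contact_force: [-5.1, 1.3, 24.5]
grip_width: 0.0328
```

```bash
python3 look.py s6
```

```text
carrier [([0.6122, 0.0552, 0.0265], 0.95), ([0.2941, 0.1687, -0.0016], 0.72), ([0.4171, 0.2993, -0.0016], 0.6)]
pad [([0.2676, 0.172, 0.0114], 0.88), ([0.4374, 0.31, 0.0136], 0.81), ([0.5713, 0.0635, 0.0442], 0.69)]
```

View pics/s6.png

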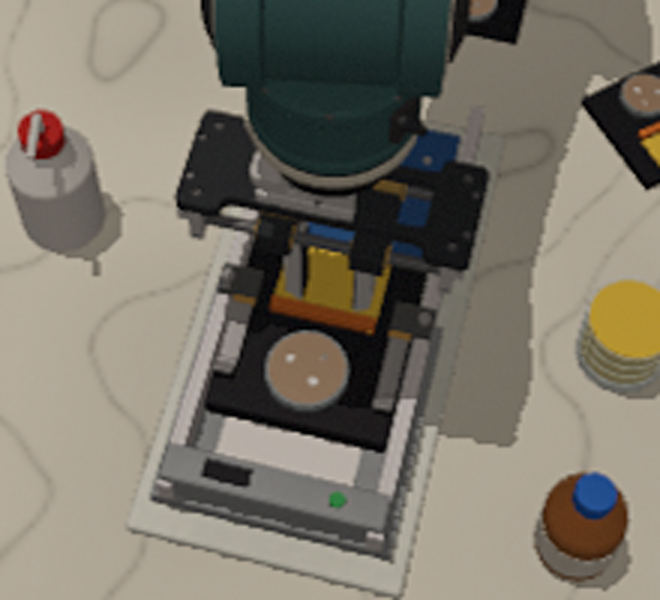

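>>> {"name": "send_rows", "arguments": {"series": [[[0,0,0],[0.39,-0.08,0],0.35],[[0,0,0],[0.39,-0.08,0],0.35],[[0,0,0],[0.39,-0.08,0],0.35],[[0,0,0],[0.39,-0.08,0],0.35],[[0,0,0],[0.39,-0.08,0],0.35],[[0,0,0],[0.39,-0.08,0],0.35],[[0,0,0],[0.39,-0.08,0],0.35],[[0,0,0],[0.39,-0.08,0],0.35],[[0,0,0],[0,0,0],0.35]]}}

```text
t: 10.77
position: [0.6148, 0.0566, 0.0483]
tool_rot: [179.9, -0.0, 78.0]
contact_force: [-1.3, -0.5, 13.9]
grip_width: 0.0328
```

```bash
python3 look.py s7
```

```text
carrier [([0.6431, 0.0502, 0.0254], 0.67), ([0.2942, 0.1684, 0.0004], 0.63), ([0.4161, 0.3003, -0.0004], 0.57)]
pad [([0.2654, 0.1713, 0.012], 0.96), ([0.4369, 0.3102, 0.0121], 0.76), ([0.6037, 0.0563, 0.0413], 0.73)]
```

View pics/s7.png

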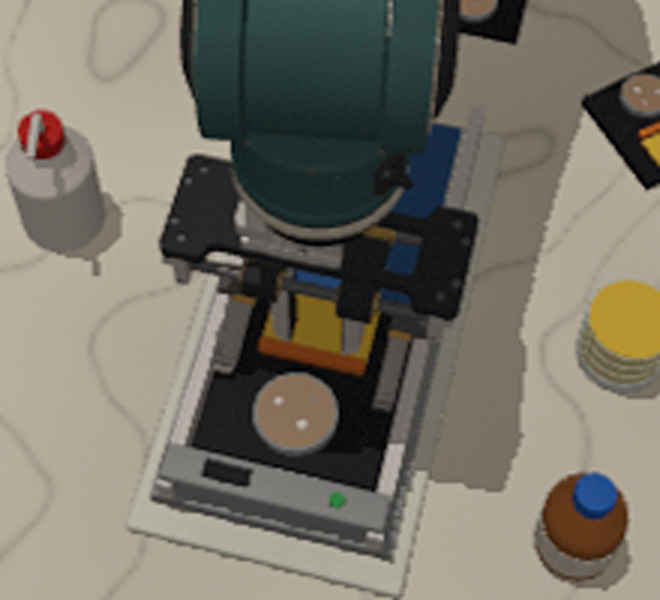

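>>> {"name": "send_rows", "arguments": {"series": [[[0,0,0],[0.29,-0.06,-0.1],0.35],[[0,0,0],[0.29,-0.06,0],0.35],[[0,0,0],[0.2,-0.04,0],0.35],[[0,0,0],[0,0,0],0.35],[[0,0,0],[0,0,0],0.35]]}}

```text
t: 11.33
position: [0.622, 0.0554, 0.0481]
tool_rot: [180.0, -0.1, 78.0]
contact_force: [-11.4, 1.6, 29.7]
grip_width: 0.033
```

```bash
python3 look.py s8
```

```text
carrier [([0.2939, 0.1704, 0.0012], 0.92), ([0.6495, 0.0482, 0.0286], 0.89), ([0.4141, 0.2975, 0.0024], 0.68)]
pad [([0.6064, 0.0548, 0.0403], 0.94), ([0.4401, 0.3078, 0.0118], 0.7)]
```

View pics/s8.png

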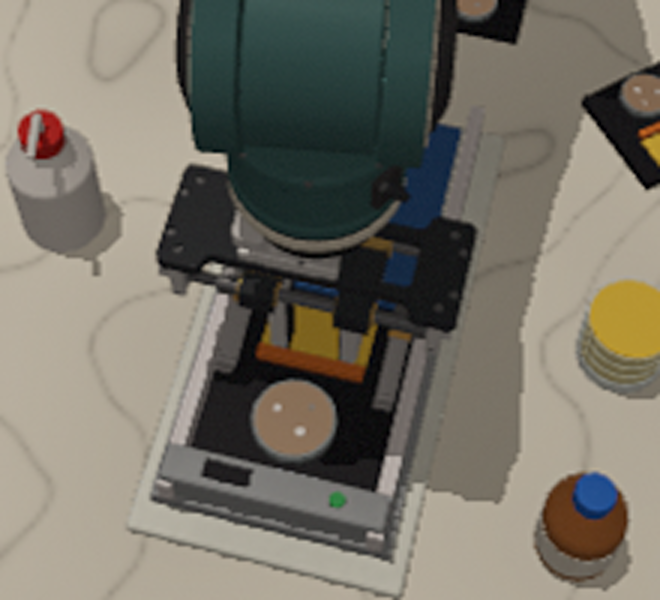

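>>> {"name": "send_rows", "arguments": {"series": [[[0,0,0],[0.2,-0.04,0],0.35],[[0,0,0],[0.2,-0.04,0],0.35],[[0,0,0],[0,0,0],0.35],[[0,0,0],[0,0,0],0.35]]}}

```text
t: 11.82
position: [0.6237, 0.0551, 0.0481]
tool_rot: [-179.7, -0.0, 78.1]
contact_force: [-28.5, 3.0, 45.5]
grip_width: 0.0329
```

```bash
python3 look.py s9
python3 - <<'E'
from station import r
from ov import *
p=r.get_image("top"); overlay(p,.5827,.0627,-.209,.068,"pics/o2.png",zc=.040)
E
```

```text
carrier [([0.4135, 0.2973, -0.0009], 0.91), ([0.651, 0.0484, 0.0292], 0.68), ([0.2979, 0.1675, -0.0004], 0.58)]
pad [([0.6052, 0.0549, 0.0417], 0.8), ([0.2674, 0.1742, 0.009], 0.66), ([0.4367, 0.3085, 0.0138], 0.65)]
```

View pics/o2.png

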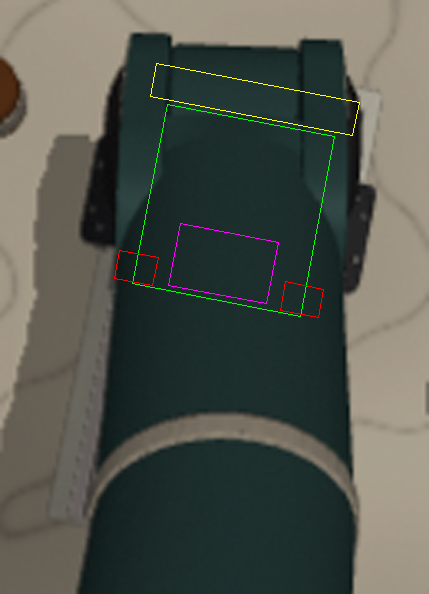

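>>> {"name": "send_rows", "arguments": {"series": [[[0,0,0],[-0.1,0.02,0.1],0.35],[[0,0,0],[-0.1,0.02,0.1],0.35],[[0,0,0],[0,0,0.1],0.35],[[0,0,0],[0,0,0.1],0.35],[[0,0,0],[0,0,0.1],0.35],[[0,0,0],[0,0,0],0.35]]}}

```text
t: 12.52
position: [0.6233, 0.0544, 0.0512]
tool_rot: [-179.9, 0.0, 78.0]
contact_force: [-4.9, 1.0, 0.7]
grip_width: 0.0328
```

>>> {"name": "send_rows", "arguments": {"series": [[[0,0,0],[-0.2,0.04,0],0.35],[[0,0,0],[-0.2,0.04,0],0.35],[[0,0,0],[0,0,0.5],0.35],[[0,0,0],[0,0,1],0.35],[[0,0,0],[0,0,2],0.35],[[0,0,0],[-1,0.2,3],0.35],[[0,0,0],[-3,0.6,2],0.35],[[0,0,0],[-3,0.6,1],0.35],[[0,0,0],[-3,0.6,1],0.35],[[0,0,0],[-3,0.6,1],0.35],[[0,0,0],[-3,0.6,1],0.35],[[0,0,0],[-3,0.6,1],0.35],[[0,0,0],[-2,1,1],0.35],[[0,0,0],[0,4,1],0.35],[[0,0,0],[0,4,0],0.35],[[0,0,0],[0,4,0],0.35],[[0,0,0],[0,4,0],0.35],[[0,0,0],[0,4,0],0.35],[[0,0,0],[0,4,0],0.35],[[0,0,0],[0,0,0],0.35]]}}

```text
t: 14.18
position: [0.4082, 0.3504, 0.2072]
tool_rot: [180.0, -0.1, 78.4]
contact_force: [-0.8, 1.0, -1.7]
grip_width: 0.0331
```

```bash
python3 look.py s10
python3 - <<'E'
from station import r
from ov import *
p=r.get_image("top"); overlay(p,.5827,.0627,-.209,.068,"pics/o3.png",zc=.040)
print([d["centre"] for d in r.tip_of(p,"carrier")])
for t in ["reagent","dish_stack","wash_bottle"]: print(t,[d["centre"] for d in r.tip_of(p,t)])
E
```

```text
carrier [([0.4168, 0.2969, 0.0027], 0.74), ([0.2939, 0.1684, 0.0022], 0.6), ([0.6454, 0.0487, 0.0271], 0.59), ([0.5794, 0.0645, -0.0008], 0.33)]
pad [([0.6096, 0.055, 0.0384], 0.91), ([0.2685, 0.1725, 0.0064], 0.73), ([0.4377, 0.3067, 0.0131], 0.66)]
[[0.4161, 0.3024, -0.0011], [0.6515, 0.0466, 0.0235], [0.2971, 0.1642, -0.0003]]
reagent [[0.7335, 0.2186, 0.0002], [0.7081, 0.0311, 0.0269]]
dish_stack [[0.6055, 0.2583, 0.0023], [0.711, 0.036, 0.0261]]
wash_bottle [[0.5123, -0.1309, -0.0011], [0.6773, 0.0465, 0.0392]]
```

View pics/o3.png

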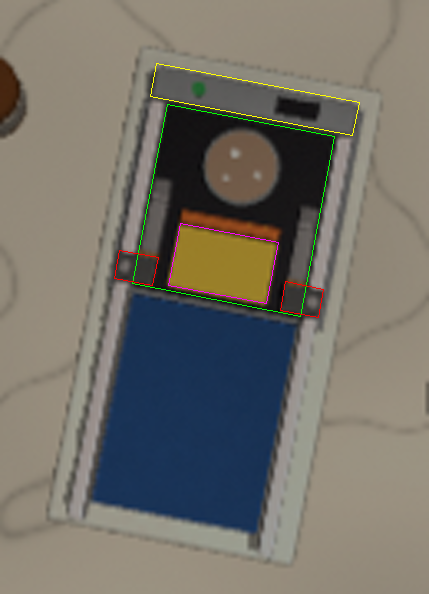

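View pics/s10.png

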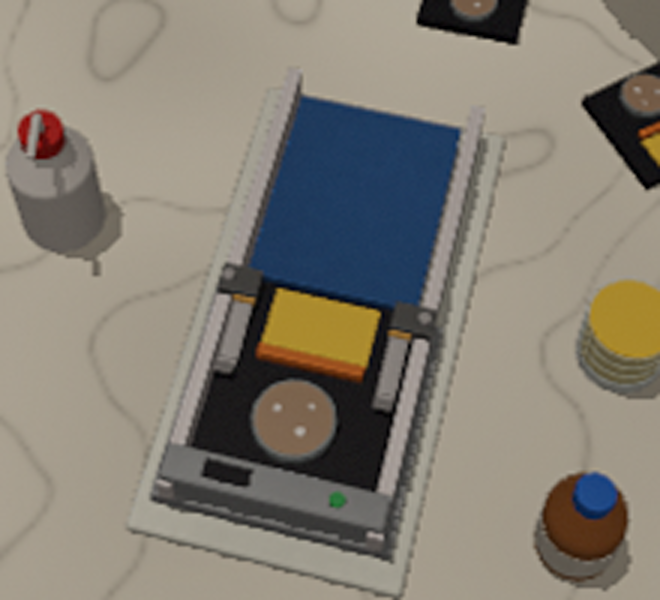

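Run:
```python
from station import r
import cv2,numpy as np
a=cv2.imread("pics/scene1.png").astype(int)[:,:,::-1]; b=r.get_image("scene")["frame"].astype(int)
for col in (290,300,310,320):
    f=lambda im:[int(v) for v in range(165,190) if im[v,col,2]>im[v,col,0]*1.6]
    print(col,f(a)[:3],f(b)[:3])
K=r.get_image("scene")
from scipy.spatial.transform import Rotation
R=Rotation.from_euler("xyz",K["rotation"],degrees=True).as_matrix();P=np.array(K["position"])
for z in(.025,.035):
    W=np.array([.5827-.152*.978,.0627+.152*.2075,z]);c=R.T@(W-P);print(K["fx"]*c[0]/c[2]+K["cx"],K["fy"]*c[1]/c[2]+K["cy"])
```

```text
290 [174, 175, 176] [174, 175, 176]
300 [176, 177, 178] [176, 177, 178]
310 [179, 180, 181] [179, 180, 181]
320 [181, 182, 183] [181, 182, 183]
306.2281242508173 179.4646641199474
306.3970863707843 176.89802234206192
```

The plate's rear edge is at the same pixel rows as at the start. A fully sunk plate would sit 2.6 px lower, so the plate is up. Handing in.

```bash
python3 -c "
from station import r
print(r.hand_in(), r.read_state()['t'])"
```

```text
the job is handed in; nothing more can be done
the job is handed in; nothing more can be done
```

The large carrier is in the imaging bay against the end stop, and I handed the job in (last move ended at 14.2 s). The hand-in gave no verdict.

**What I did:** With the jaws about 33 mm apart, I pressed on the yellow pad until the plate was fully down. I kept 14–47 N on the carrier while pushing it under the ledges and leaf springs. I stopped when the push force rose to about 28 N at the end stop. Then I relaxed the push, lifted off and moved well clear.

**Last checks:**
- **Carrier position:** It matches the drawn outline for stage x = 68 mm. The networks put it within about 4 mm of that, and the two cameras differ by about 6 mm.
- **Height and tilt:** The networks put the carrier's underside at 23.5 mm (top camera) and 27.1 mm (scene camera), against a 24 mm floor and a 27 mm limit. The scene value is just over the limit but within the network's error of about 4 mm. I did not measure tilt.
- **Leaf springs:** Both lie over the carrier in the pictures. I did not measure their angles.
- **Loading plate:** Its rear edge is at the same pixel rows as at the start, so it is up again; fully down would be about 2.6 pixels lower.
- **Bottles and dish stack:** They are within about 3 mm of where they started, which is the measurement noise.
- **Glass dish and arm:** The fingers stayed behind the ridge, away from the dish, and the arm is clear.

Some low-scoring network hits were clearly false, such as a "dish stack" on the end stop, and I ignored them.

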